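Change the spindle over from rebating to grooving

ROBOT

A 7-joint arm with a two-finger parallel gripper is mounted at the origin on a cart in front of the work surface, level with it; the furniture and walls round the work are solid. World frame = base frame: x ahead of the robot, y to its left, z up, the work surface at z = 0. Lengths are in m, angles in rad, forces in N, time in s.
With the tool pointing down it reaches from about 0.4 to 0.875 m from the base axis. Payload 19.3 kg.
Tool frame: the origin (TCP) lies on the centre line of the jaws, within the pads' length; the fingertips stand 14 mm ahead of it and the grasp point (between the pads) lies 5 mm behind it (bot.tip_extent is the distance from the TCP to the fingertips, in m); z points along the fingers, y is the line along which they close (so a half turn about z gives the same grasp; the last joint's range is limited). The gripper opens to 85 mm and grips with 20 to 120 N. Pads are 22 mm wide; open, the fingers measure 114 mm over their backs; the gripper's body (76 mm by 85 mm) begins 54 mm behind the grasp point. The pads swing forward as they close: fully open they stand 13 mm farther back than shut.
Start: joints at [-1.358, 0.521, -0.036, 1.599, 0.021, 1.021, -0.113], TCP at [0.174, 0.6, 0.245] pointing down, gripper open.
Joint ranges: [-2.91, 2.91], [-0.3, 2.13], [-1.5, 1.42], [0.17, 2.43], [-1.26, 4.41], [0.16, 1.93], [-2.52, 2.52]. Speed limits (rad/s): [1.89, 1.89, 2.39, 2.39, 3.01, 3.01, 3.01].

INTERFACE

Orientations are given as [roll, pitch, yaw] about the fixed x, y, z axes, in that order (R = Rz(yaw) Ry(pitch) Rx(roll)).
In Python, from workcell import monitor, grab_frame, camera_model, bot gives the robot as it stands.
- The arm moves only by the tool move_arm, never from a script. Its argument "moves" is a list of rows, each a list of 4 numbers: the shift along the world's x, y, z in mm, then the turn about the world's z in rad. A call has 1 to 12 rows; each row is the pose to reach, as a shift and turn from the pose commanded when the call began; what a row does not reach only later rows make up. A row lasts 1/8 s, in which the tool goes at most 62.5 mm and 10.7 degrees, less where a joint would pass 70% of its speed; a pose out of reach is approached as far as the arm can. A call with a gripper value outside its range is refused whole. "gripper" is the opening, from 0 (shut) to 1 (fully open), set as the call begins (left out, the last holds). The fingers move at their own pace and stop on an object; "newtons" is the grip in N (left out, the last holds). Time passes only in rows, so rows that repeat a pose let the fingers close. It gives the time, the measured TCP pose, the force, the opening and the grip force at its end, in the units of the state.
- monitor.observe(): the state, without advancing time (a new reading comes with each control period).
- grab_frame(name): name is "scene" or "top" or "wrist"; returns the picture (384x512x3 uint8, blue, green, red); there is no depth.
- camera_model(name): a dict with "vfov" (degrees; the focal length in pixels is half the picture's height over the tangent of half this angle, whatever the lens; pixels are square), "cx", "cy" (the principal point, pixels), "R" (3x3) and "t" (3): a world point X has camera coordinates R X + t; the wrist camera has in their place "T_tool_cam" (4x4, takes a point from camera to tool coordinates, whose origin is the TCP and whose axes are the flange's). Camera axes: x right, y down, z forward; pixel columns grow to the right and rows downward; lengths in m; the calibration is good to about 2 mm. A picture is of the moment at which its call begins: read the wrist's pose just before it. camera_model takes no time and is no camera call.
- bot.job_done(): hands the job in; it is judged then, once.
The state is a dict: "clock": time; "qpos": joint angles; "qd": joint speeds; "joint_efforts": joint torques, N m; "position": TCP position; "tool_rot": TCP orientation; "force": force on the tool from outside, world axes, zero at the start; "moment": the same for the moment, N m; "grip_width": finger opening in m; "finger_force": force on a finger pad.
Only numpy, scipy, OpenCV 4.12 (cv2) and the standard library are available. Lean on these libraries where they do the work, as an engineer would, in place of code of your own. Each camera call takes 0.05 s, during which the arm holds its last target. There are 200 camera calls.

TASK

Change the cutter head on the upright spindle: take off the loose collar, exchange the rebate head on the spindle with the groover from the storage rack so that each ends fully seated where the other was, and put the collar back on top of the groover. Lower the parts into place, do not drop them, and leave the other two heads in the rack where they are.

Things in the scene. Friction and masses are not known exactly. Their poses are not given: they have to be found in the camera images.
- stand: tool-setting stand fixed to the bench: grey square foot 110 x 110 x 14 mm, round boss, upright steel spindle. Origin on the spindle axis at bench level, z up. Heads sit on the flat shoulder 50 mm above the origin; spindle 20 mm in diameter up to 98 mm, then tapering to a nose of 12 mm that ends at 116 mm. A clamp screw sticks out of the boss to 49 mm along +x, 29 mm up
- post_0: upright wooden dowel of the storage rack, 16 mm in diameter, 50 mm high, tapered tip, fixed. Origin on its axis at its foot, in the top face of the rack board (18 mm above the bench), where a head sits. The board is 280 x 94 x 18 mm; the three posts stand 90 mm apart on its long middle line
- post_1: middle dowel of the rack, as post_0; its origin is the centre of the board's top face, its x axis runs along the board from post_0 to post_2
- post_2: third dowel of the rack, as post_0
- rebate_head: the head on the spindle at the start, under the collar: plain aluminium cylinder 58 mm in diameter, 36 mm high, with two straight knives let into its side (they stand out 1.5 mm at its +x and -x sides); through bore 26 mm. Origin at the centre of the underside, z up. About 0.3 kg. Grip it across its outside
- groover: dark steel grooving head on one of the three posts: upright hub 44 mm in diameter and 36 mm high; round its foot, from 3 to 13 mm height, a disc of 68 mm diameter with four arms that reach 46 mm from the axis; through bore 26 mm. Origin at the centre of the underside, z up. About 0.4 kg. Grip it across the hub, above the arms
- bead_head: bystander on one of the posts: aluminium head 36 mm high with a broad foot of 68 mm diameter, a hollow waist and a small top flange of 48 mm. Origin at the centre of the underside. It stays where it is
- chamfer_head: bystander on one of the posts: aluminium head 36 mm high, an upturned cone, 72 mm in diameter at the top and 44 mm at the foot. Origin at the centre of the underside. It stays where it is
- collar: loose plain steel ring, 48 mm outside diameter, 20 mm high, bore 26 mm, on the spindle on top of the rebate head at the start. Origin at the centre of the underside, z up. 0.16 kg. The bench top (z = 0) between the rack and the stand is bare and free for setting parts down
Mind the look-alikes: they are no part of the job. There is more than one size of the collar; the job needs the largest.

How it is judged:
At the end, for the whole second after the job is handed in: groover on the spindle shoulder (axis within 6 mm, height within 3 mm), collar on top of it (within 6 mm and 3 mm), rebate head down on the rack post the groover left (within 8 mm), all upright, released and at rest; the other two heads within 10 mm of where they were (horizontal distance between each of groover, collar and stand below 0.006 m and z of groover in the frame of stand below 0.053 m and angle between each of groover, rebate_head's own z axis and vertical below 0.08 rad and z of collar in the frame of groover between 0.033 and 0.039 m and angle between collar's own z axis and vertical below 0.1 rad and (distance between rebate_head and post_0 below 0.008 m or distance between rebate_head and post_1 below 0.008 m or distance between rebate_head and post_2 below 0.008 m) and distance of each of bead_head, chamfer_head from where it was at the start of the episode below 0.01 m and linear speed of each of groover, rebate_head, collar below 0.02 m/s); the robot touches nothing.
It fails at once if one of the two other heads is lifted or knocked more than 15 mm from its place (distance of any of bead_head, chamfer_head from where it was at the start of the episode above 0.015 m).
It fails at once if a head or the collar is dropped or thrown: it moves faster than 0.6 m/s (a fall of about 20 mm) with no finger touching it ((linear speed of groover above 0.6 m/s and contact force between the fingers and groover below 0.02 N) or (linear speed of rebate_head above 0.6 m/s and contact force between the fingers and rebate_head below 0.02 N) or (linear speed of collar above 0.6 m/s and contact force between the fingers and collar below 0.02 N)).
It also fails if it takes over 112 s, if anything falls off the work surface, if the arm or the gripper's body presses on something with over 40 N, if the wrist force passes 120 N, or if a joint passes its speed limit or range.

## Working session

There is one attempt and no reset: what is moved stays moved. The work goes in short steps, Python scripts to look and compute and a tool call to move; the robot and the scene stay as the last step left them, time stands still between calls to the robot, and variables do not carry over. Pictures are saved under pics/ and viewed, at most 14 in all, crops included, and the job is handed in when it is done.

Besides the shell and the picture viewer there is one more tool, called after ">>>" in YAML: its name, and indented under it one key for each argument. move_arm: Moves the arm, as the interface text tells. Its arguments: {"type":"object","properties":{"moves":{"type":"array","items":{"type":"array","items":{"type":"number"}}},"gripper":{"type":"number"},"newtons":{"type":"number"}},"required":["moves"]}

```bash
mkdir -p pics
python3 - <<'E'
from workcell import monitor, grab_frame, camera_model, bot
import cv2,numpy as np
s=monitor.observe();print(s)
for n in("scene","top"):
    f=grab_frame(n);cv2.imwrite(f"pics/{n}0.png",f);print(n,camera_model(n))
print(camera_model("wrist"))
E
```

```text
{'clock': 0.0, 'qpos': array([-1.3581983 ,  0.52199785, -0.0363193 ,  1.59997082,  0.02119112,
        1.02111804, -0.11278206]), 'qd': array([-0.00161033, -0.00065554, -0.00052386,  0.00076948, -0.00107982,
       -0.00068654, -0.0003324 ]), 'joint_efforts': array([ 1.18108732e-03, -9.27109981e+01,  1.98014684e+00, -3.69928586e+01,
        1.78740505e-02,  8.23478505e-03,  9.20696351e-06]), 'position': array([0.17435172, 0.59986637, 0.24474921]), 'tool_rot': array([-3.14048584e+00,  7.56173980e-05,  2.85879030e+00]), 'force': array([-0.71239883,  0.47261382, -0.56206116]), 'moment': array([-0.02242726, -0.07420501, -0.00728486]), 'finger_force': 0.0, 'grip_width': 0.08578442065400038}
scene {'vfov': 57.86581320322585, 'cx': 257.69395094159887, 'cy': 189.75593168878447, 'R': array([[ 0.55114972, -0.83430898,  0.0127484 ],
       [-0.51068708, -0.34936694, -0.78558351],
       [ 0.65987324,  0.42646368, -0.61862431]]), 't': array([-0.41826916,  0.22595007,  0.69078604])}
top {'vfov': 45.92761043609883, 'cx': 260.7669619342822, 'cy': 190.04571690140807, 'R': array([[-0.01831402, -0.99979752,  0.008338  ],
       [-0.99281273,  0.01719835, -0.1184361 ],
       [ 0.11826872, -0.01044711, -0.99292667]]), 't': array([-0.22586243,  0.48514518,  1.05934672])}
{'vfov': 68.42442487086609, 'cx': 252.2781032803778, 'cy': 195.64753890521914, 'T_tool_cam': array([[ 1.68977538e-05, -9.59253825e-01, -2.82545746e-01,
         7.09246324e-02],
       [ 9.99999751e-01, -1.83039753e-04,  6.81232457e-04,
         4.29495348e-04],
       [-7.05191944e-04, -2.82545687e-01,  9.59253583e-01,
        -1.28971164e-01],
       [ 0.00000000e+00,  0.00000000e+00,  0.00000000e+00,
         1.00000000e+00]])}
```

View pics/scene0.png

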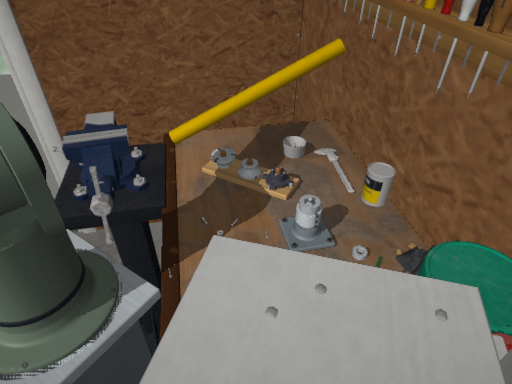

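View pics/top0.png

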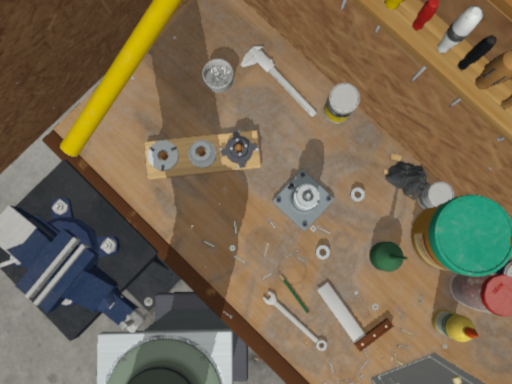

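The scene picture shows the rack at about (250,170), with the groover (dark) on the near-right post at about (278,180), and the stand at about (308,225). In the top picture the posts are at about (163,155), (202,152) and (239,149), the groover being the last, and the spindle is at about (305,197). A yellow bar runs from (70,150) to (170,0).

```bash
cat > h.py <<'E'
from workcell import monitor, grab_frame, camera_model, bot
import cv2,numpy as np
from scipy.optimize import least_squares
def cam(n,s=None):
    m=camera_model(n); f=192/np.tan(np.radians(m['vfov']/2))
    K=np.array([[f,0,m['cx']],[0,f,m['cy']],[0,0,1]])
    if n=='wrist':
        from scipy.spatial.transform import Rotation as Ro
        T=np.eye(4);T[:3,:3]=Ro.from_euler('xyz',s['tool_rot']).as_matrix();T[:3,3]=s['position']
        W=np.linalg.inv(T@m['T_tool_cam']);return K,W[:3,:3],W[:3,3]
    return K,np.array(m['R']),np.array(m['t'])
def proj(c,X):
    K,R,t=c;p=(np.atleast_2d(X)@R.T+t)@K.T;return p[:,:2]/p[:,2:]
def atz(c,uv,z):
    K,R,t=c;C=-R.T@t;d=R.T@np.linalg.solve(K,[*uv,1]);return C+d*(z-C[2])/d[2]
def tri(obs): # [(cam,uv)]
    r=least_squares(lambda X:np.concatenate([proj(c,X)[0]-u for c,u in obs]),[.5,-.2,.05]);return r.x,r.fun
E
python3 - <<'E'
from h import *
for n in("scene","top"):
    c=cam(n);print(n,-c[1].T@c[2])
t=cam("top")
for uv,z in [((163,155),.054),((202,152),.054),((239,149),.054),((306,196),.116),((70,150),.0),((170,0),.0),((70,150),.3),((170,0),.3)]:print(uv,atz(t,uv,z).round(3))
a=cv2.imread('pics/top0.png')[120:240,140:340];cv2.imwrite('pics/c1.png',cv2.resize(a,None,fx=4,fy=4,interpolation=2))
a=cv2.imread('pics/scene0.png')[140:255,195:345];cv2.imwrite('pics/c2.png',cv2.resize(a,None,fx=5,fy=5,interpolation=2))
# bar: ends in both views
s=cam("scene")
for us in((172,137),(342,45)):
  for z in(0,.1,.2,.3,.4,.5):
    X=atz(s,us,z);print(us,z,X.round(2),proj(t,X).round(0))
E
```

```text
scene [-0.10991251 -0.56462138  0.61017195]
top [ 0.35223428 -0.22309328  1.11119556]
(163, 155) [ 0.566 -0.004  0.054]
(202, 152) [ 0.571 -0.097  0.054]
(239, 149) [ 0.577 -0.184  0.054]
(306, 196) [ 0.456 -0.333  0.116]
(70, 150) [0.593 0.238 0.   ]
(170, 0) [ 0.985 -0.008  0.   ]
(70, 150) [0.528 0.113 0.3  ]
(170, 0) [ 0.814 -0.066  0.3  ]
(172, 137) 0 [0.62 0.27 0.  ] [[ 58. 139.]]
(172, 137) 0.1 [0.5  0.13 0.1 ] [[ 98. 180.]]
(172, 137) 0.2 [ 0.38 -0.01  0.2 ] [[148. 232.]]
(172, 137) 0.3 [ 0.26 -0.14  0.3 ] [[211. 297.]]
(172, 137) 0.4 [ 0.14 -0.28  0.4 ] [[296. 384.]]
(172, 137) 0.5 [ 0.02 -0.41  0.5 ] [[414. 506.]]
(342, 45) 0 [2.02 0.22 0.  ] [[  93. -341.]]
(342, 45) 0.1 [1.67 0.09 0.1 ] [[ 125. -274.]]
(342, 45) 0.2 [ 1.32 -0.04  0.2 ] [[ 167. -190.]]
(342, 45) 0.3 [ 0.97 -0.17  0.3 ] [[222. -78.]]
(342, 45) 0.4 [ 0.62 -0.3   0.4 ] [[298.  75.]]
(342, 45) 0.5 [ 0.27 -0.42  0.5 ] [[409. 300.]]
```

View pics/c1.png

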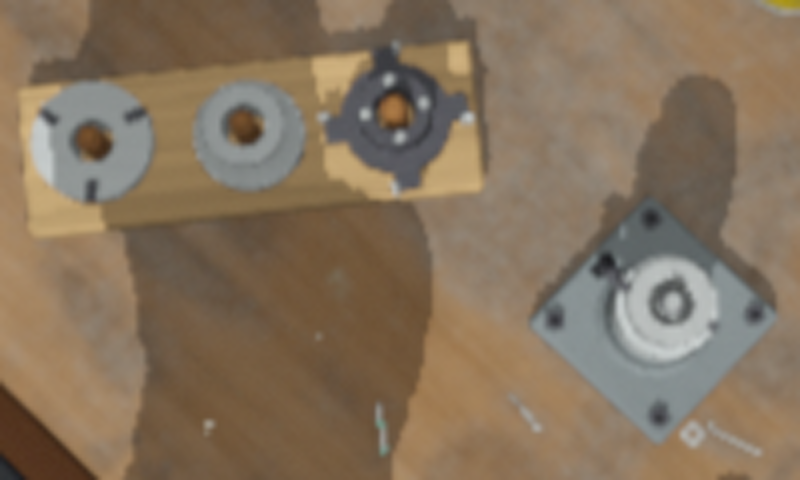

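View pics/c2.png

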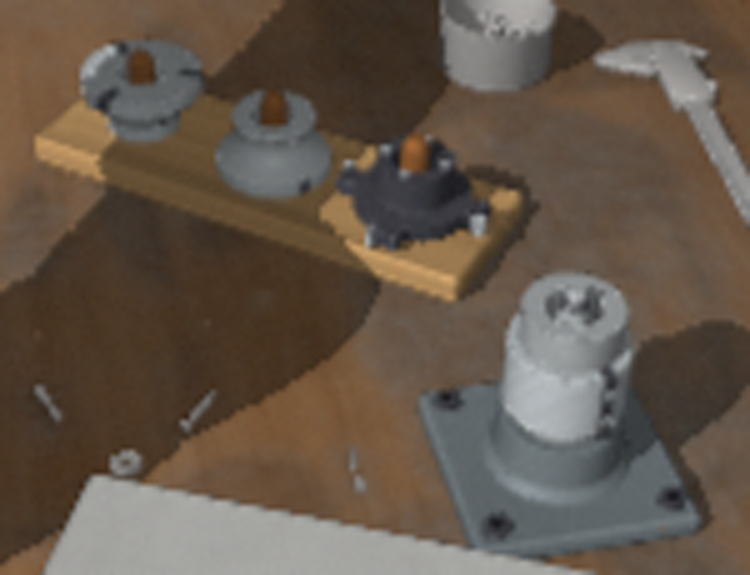

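The crops show the groover post tip at top (238.5,147.5) / scene (278,170.4) and the spindle nose at top (308,196) / scene (310,201). The other two posts show up clearly as well. The rebate knives lie along roughly 63° world yaw. The bar leans up away from the work, and the two smaller rings on the bench are look-alikes.

Run:
```python
from h import *
t=cam("top");s=cam("scene")
for n,a,b in [("p0",(163.5,155.2),(223.2,153.2)),("p1",(200.5,151.2),(249.8,161.2)),("p2",(238.5,147.5),(278,170.4)),("nose",(308,196),(310,201))]:
    X,r=tri([(t,a),(s,b)]);print(n,X.round(4),r.round(1))
for u in((215,238),(490,290)):
  for z in(.2,.3,.4,.5):
    X=atz(s,u,z);print(u,z,X.round(2),proj(t,X).round(0))
print(bot.tip_extent)
```

```text
p0 [ 0.5636 -0.0068  0.0612] [-0.1  0.1  0.1 -0. ]
p1 [ 0.5722 -0.0944  0.0612] [ 0.2 -0.1 -0.3  0. ]
p2 [ 0.5797 -0.1838  0.0604] [ 0.2 -0.1 -0.2  0. ]
nose [ 0.4565 -0.3387  0.1093] [ 0.1 -0.  -0.1  0. ]
(215, 238) 0.2 [ 0.18 -0.29  0.2 ] [[295. 331.]]
(215, 238) 0.3 [ 0.11 -0.36  0.3 ] [[339. 384.]]
(215, 238) 0.4 [ 0.04 -0.43  0.4 ] [[398. 454.]]
(215, 238) 0.5 [-0.03 -0.49  0.5 ] [[478. 550.]]
(490, 290) 0.2 [ 0.32 -0.68  0.2 ] [[485. 255.]]
(490, 290) 0.3 [ 0.22 -0.65  0.3 ] [[502. 317.]]
(490, 290) 0.4 [ 0.11 -0.62  0.4 ] [[525. 400.]]
(490, 290) 0.5 [ 0.01 -0.6   0.5 ] [[558. 516.]]
0.014
```

>>> move_arm:
  moves:
    - [30,0,20,-0.15]
    - [75,-25,40,-0.3]
    - [120,-60,55,-0.45]
    - [165,-100,55,-0.6]
    - [205,-145,55,-0.75]
    - [245,-195,55,-0.9]
    - [280,-245,55,-1.05]
    - [310,-295,55,-1.2]
    - [335,-350,55,-1.35]
    - [350,-405,55,-1.5]
    - [360,-460,55,-1.65]
    - [365,-520,55,-1.76]
  gripper: 1

```text
clock: 1.6
position: [0.5395, 0.0786, 0.3001]
tool_rot: [-3.141, 0.0, 1.095]
force: [1.2, 0.7, 0.9]
grip_width: 0.0852
finger_force: 0.0
```

>>> move_arm:
  moves:
    - [10,-50,-20,0]
    - [20,-100,-40,0]
    - [30,-160,-70,0]
    - [38,-220,-100,0]
    - [40,-262,-100,0]
    - [40,-262,-100,0]
    - [40,-262,-100,0]

```text
clock: 2.48
position: [0.5793, -0.1814, 0.2]
tool_rot: [-3.141, -0.0, 1.099]
force: [1.1, 0.4, 0.1]
grip_width: 0.0853
finger_force: 0.0
```

```bash
cat > shot.py <<'E'
from h import *
import sys,pickle
s=monitor.observe();f=grab_frame('wrist');n=sys.argv[1];cv2.imwrite(f'pics/{n}.png',f)
pickle.dump((cam('wrist',s),s),open(n+'.pkl','wb'));print(s['position'].round(4),s['tool_rot'].round(3),s['force'].round(1))
E
python3 shot.py w1
```

```text
[ 0.5793 -0.1814  0.2   ] [-3.141 -0.     1.099] [1.1 0.4 0.1]
```

>>> move_arm:
  moves:
    - [-20,-30,20,0]
    - [-60,-70,50,0]
    - [-100,-115,60,0]
    - [-122,-155,60,0]
    - [-122,-155,60,0]
    - [-122,-155,60,0]

```text
clock: 3.28
position: [0.4584, -0.3354, 0.2603]
tool_rot: [3.142, -0.001, 1.101]
force: [1.2, 0.2, -0.3]
grip_width: 0.0853
finger_force: 0.0
```

```bash
python3 shot.py w2; python3 -c "
import cv2,numpy as np
cv2.imwrite('pics/w12.png',cv2.resize(np.hstack([cv2.imread('pics/w1.png'),cv2.imread('pics/w2.png')]),(800,300)))"
```

```text
[ 0.4584 -0.3354  0.2603] [ 3.142e+00 -1.000e-03  1.101e+00] [ 1.2  0.2 -0.3]
```

View pics/w12.png

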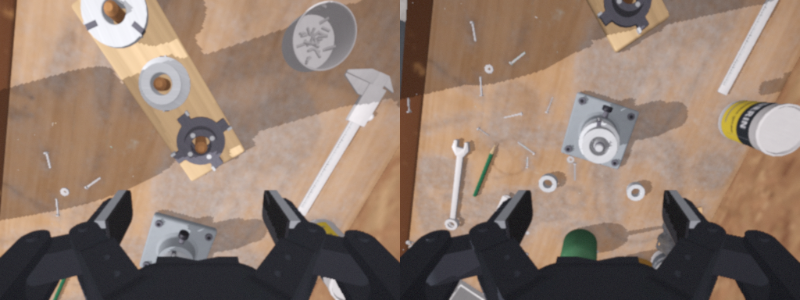

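The wrist views show the groover centred at about (256,186) in w1, and the collar and nose at about (253,186) in w2. Next I crop both to refine these.

```bash
python3 -c "
import cv2,numpy as np
L=[]
for n,x,y in(('w1',206,136),('w2',206,126)):
  a=cv2.imread(f'pics/{n}.png')[y:y+100,x:x+100];L.append(cv2.resize(a,(400,400),interpolation=2))
cv2.imwrite('pics/c3.png',np.hstack(L))"
```

```text
(no output)
```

View pics/c3.png

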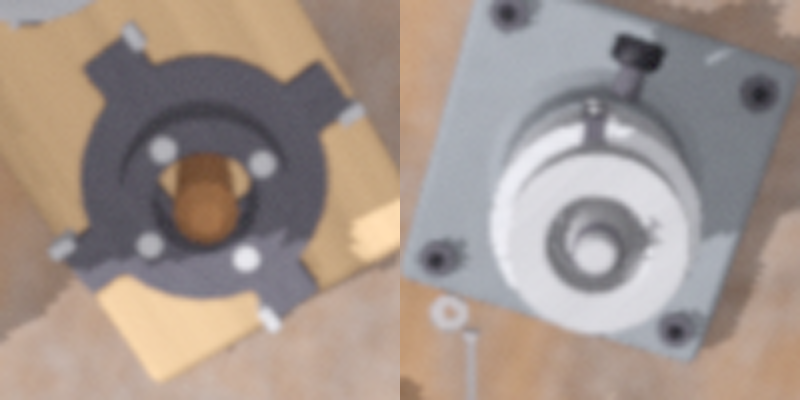

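The crop gives the groover's hub-screw centre at (257.2,186.9) and post tip at (257.8,189.8) in w1. In w2 the collar top centre is (256.5,186.5), the nose (255.2,189.3) and the foot-screw centre (254.9,169.3).

Run:
```python
from h import *
import pickle
w1=pickle.load(open('w1.pkl','rb'))[0];w2=pickle.load(open('w2.pkl','rb'))[0];t=cam('top');s=cam('scene')
for n,c,uv,z in[('hub',w1,(257.2,186.9),.054),('disc',w1,(257,180),.031),('tip',w1,(257.8,189.8),.068),('collar',w2,(256.5,186.5),.106),('nose',w2,(255.2,189.3),.116),('foot',w2,(254.9,169.3),.014)]:
    print(n,atz(c,uv,z).round(4))
print(tri([(w1,(257.8,189.8)),(t,(238.5,147.5))]),tri([(w1,(257.8,189.8)),(t,(238.5,147.5)),(s,(278,170.4))]))
print(tri([(w2,(255.2,189.3)),(t,(308,196))]),tri([(w2,(255.2,189.3)),(t,(308,196)),(s,(310,201))]))
for X in [(.455,-.2,0),(.46,-.1,0),(.435,-.19,0)]:print(proj(w1,X).round(),proj(w2,X).round(),proj(t,X).round())
```

```text
hub [ 0.5847 -0.1832  0.054 ]
disc [ 0.5856 -0.1818  0.031 ]
tip [ 0.5854 -0.1827  0.068 ]
collar [ 0.4626 -0.3384  0.106 ]
nose [ 0.4612 -0.338   0.116 ]
foot [ 0.4619 -0.3379  0.014 ]
(array([ 0.58341523, -0.18587015,  0.05335183]), array([-0.59600274, -0.25161832,  1.1234539 , -1.02531979])) (array([ 0.58359948, -0.18477624,  0.05761994]), array([-0.85797305, -0.15868196,  0.59194119, -1.47972197,  0.74725527,
        0.28213218]))
(array([ 0.45886634, -0.34196596,  0.09790578]), array([-0.43587359, -0.29661007,  0.94399949, -0.57891327])) (array([ 0.45945985, -0.33963716,  0.10714796]), array([-0.86507776, -0.17641003,  0.36515814, -1.26720227,  0.79868214,
        0.20041451]))
[[171. 233.]] [[201.  75.]] [[247. 202.]]
[[129. 161.]] [[163.  -9.]] [[206. 201.]]
[[153. 233.]] [[184.  75.]] [[243. 210.]]
```

>>> move_arm:
  moves:
    - [-12,-25,-30,0]
    - [-25,-50,-60,0]
    - [-25,-50,-60,0]
    - [-25,-50,-60,0]

```text
clock: 3.82
position: [0.4336, -0.3857, 0.2005]
tool_rot: [3.142, -0.0, 1.1]
force: [0.0, 0.6, -0.3]
grip_width: 0.0855
finger_force: 0.0
```

```bash
python3 shot.py w3
python3 - <<'E'
from h import *
import pickle
c=pickle.load(open('w3.pkl','rb'))[0]
print(proj(c,[(.4615,-.338,.116),(.4615,-.338,.106),(.4615,-.338,.014)]).round(1))
f=cv2.imread('pics/w3.png');u=proj(c,(.4615,-.338,.08))[0].astype(int);y,x=max(u[1]-75,0),max(u[0]-75,0);print(x,y)
cv2.imwrite('pics/c4.png',cv2.resize(f[y:y+150,x:x+150],None,fx=4,fy=4,interpolation=2))
E
```

```text
[ 0.4336 -0.3857  0.2005] [ 3.142 -0.     1.1  ] [ 0.   0.6 -0.3]
[[255.6 137. ]
 [255.5 135.9]
 [254.6 129.3]]
180 58
```

View pics/c4.png

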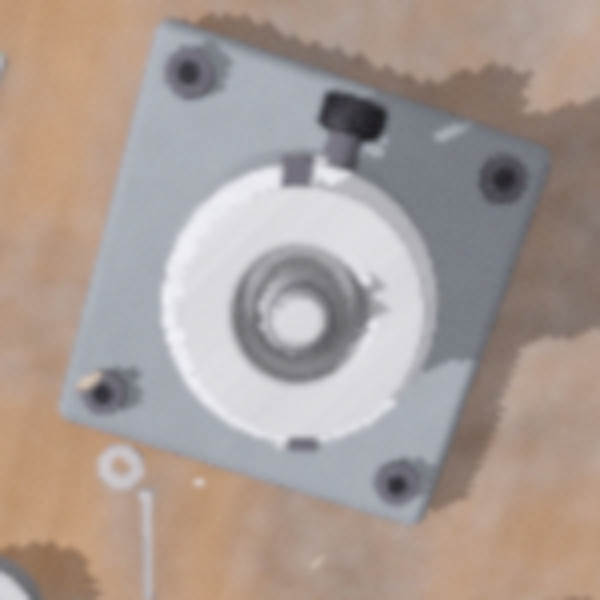

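The nose is at (254.7,137.2), the bore at (255.5,136.2) and the foot-screw centre at (254.6,128.5) in the full picture. That agrees with the predicted heights, so the stand is at (0.4615, -0.338). The knives lie along tool x, so the grip is clear of them.

>>> move_arm:
  moves:
    - [14,24,0,0]
    - [28,48,0,0]
    - [28,48,-30,0]
    - [28,48,-65,0]
    - [28,48,-96,0]
    - [28,48,-96,0]
    - [28,48,-96,0]

```text
clock: 4.75
position: [0.4613, -0.3388, 0.1058]
tool_rot: [3.14, -0.0, 1.099]
force: [-0.1, -0.4, 0.1]
grip_width: 0.0854
finger_force: 0.0
```

>>> move_arm:
  moves:
    - [0,0,0,0]
    - [0,0,0,0]
    - [0,0,0,0]
    - [0,0,0,0]
    - [0,0,0,0]
    - [0,0,0,0]
    - [0,0,0,0]
    - [0,0,0,0]
  gripper: 0.3
  newtons: 40

```text
clock: 5.75
position: [0.4608, -0.339, 0.1054]
tool_rot: [3.14, -0.001, 1.099]
force: [-1.6, 3.2, 15.5]
grip_width: 0.0465
finger_force: 38.6
```

>>> move_arm:
  moves:
    - [0,0,4,0]
    - [0,0,10,0]
    - [0,0,20,0]
    - [0,0,35,0]
    - [0,0,50,0]
    - [0,0,65,0]
    - [0,0,65,0]

```text
clock: 6.62
position: [0.4609, -0.3391, 0.1706]
tool_rot: [3.14, -0.0, 1.099]
force: [0.2, 0.6, -1.9]
grip_width: 0.0461
finger_force: 41.3
```

```bash
python3 shot.py w4
python3 - <<'E'
from h import *
import pickle
f=cv2.imread('pics/w4.png');t=grab_frame('top')
cv2.imwrite('pics/c5.png',np.hstack([f[100:384,60:460],cv2.resize(t[130:280,180:380],(400,300))[:284]]))
E
```

```text
[ 0.4609 -0.3391  0.1706] [ 3.14  -0.     1.099] [ 0.2  0.6 -1.9]
```

View pics/c5.png

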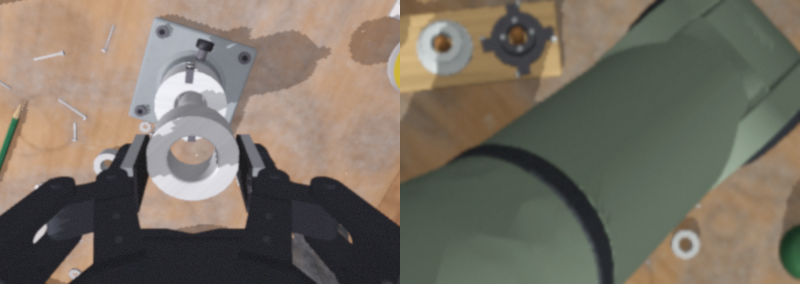

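The collar is held level and clear of the spindle, and the arm hides the stand in the top view. The set-down spots are clear of debris.

>>> move_arm:
  moves:
    - [0,35,0,0]
    - [0,80,-10,0]
    - [0,120,-40,0]
    - [0,139,-80,0]
    - [0,139,-115,0]
    - [0,139,-135,0]
    - [0,139,-145,0]
    - [0,139,-149,0]
    - [0,139,-150,0]
    - [0,139,-150,0]

```text
clock: 7.98
position: [0.4607, -0.2, 0.0198]
tool_rot: [3.141, -0.0, 1.099]
force: [-0.1, 0.6, -1.0]
grip_width: 0.0462
finger_force: 41.5
```

>>> move_arm:
  moves:
    - [0,0,-1,0]
    - [0,0,-2,0]
    - [0,0,-2,0]

```text
clock: 8.35
position: [0.4608, -0.2, 0.0192]
tool_rot: [3.14, -0.001, 1.098]
force: [-9.2, 4.9, 45.3]
grip_width: 0.0464
finger_force: 45.5
```

>>> move_arm:
  moves:
    - [0,0,1,0]
    - [0,0,1,0]
    - [0,0,1,0]

```text
clock: 8.72
position: [0.4608, -0.1999, 0.0194]
tool_rot: [3.141, -0.001, 1.099]
force: [-4.9, 2.3, 20.1]
grip_width: 0.0467
finger_force: 43.4
```

>>> move_arm:
  moves:
    - [0,0,0,0]
    - [0,0,0,0]
    - [0,0,0,0]
    - [0,0,0,0]
    - [0,0,30,0]
    - [0,0,70,0]
    - [0,-20,110,0]
    - [0,-70,130,0]
    - [0,-110,130,0]
    - [0,-138,130,0]
    - [0,-138,130,0]
  gripper: 1

```text
clock: 10.1
position: [0.4597, -0.3399, 0.1482]
tool_rot: [3.141, 0.001, 1.096]
force: [-0.2, 0.1, -0.7]
grip_width: 0.0855
finger_force: 0.0
```

```bash
python3 shot.py w5
```

```text
[ 0.4597 -0.3399  0.1482] [3.141e+00 1.000e-03 1.096e+00] [-0.2  0.1 -0.7]
```

View pics/w5.png

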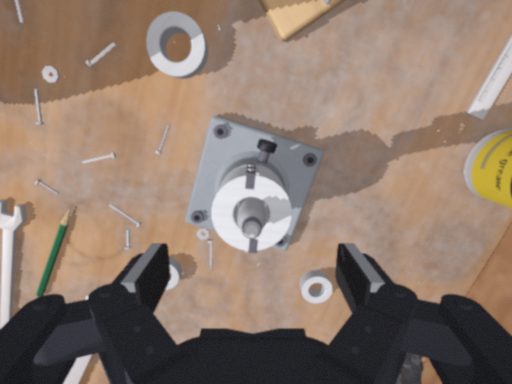

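The collar stands flat on the bench at about (177,44), and the rebate head is free on the spindle at about (251,207).

>>> move_arm:
  moves:
    - [1,1,-25,0]
    - [1,1,-50,0]
    - [1,1,-70,0]
    - [1,1,-74,0]
    - [1,1,-74,0]

```text
clock: 10.78
position: [0.4616, -0.3364, 0.0746]
tool_rot: [-3.142, -0.0, 1.099]
force: [0.5, -1.0, -0.4]
grip_width: 0.0852
finger_force: 0.0
```

>>> move_arm:
  moves:
    - [0,0,0,0]
    - [0,0,0,0]
    - [0,0,0,0]
    - [0,0,0,0]
    - [0,0,0,0]
    - [0,0,0,0]
  gripper: 0.4
  newtons: 50

```text
clock: 11.52
position: [0.4618, -0.3369, 0.0754]
tool_rot: [3.141, -0.0, 1.099]
force: [-3.1, 3.7, 15.4]
grip_width: 0.0571
finger_force: 50.1
```

>>> move_arm:
  moves:
    - [0,0,4,0]
    - [0,0,10,0]
    - [0,0,25,0]
    - [0,0,45,0]
    - [0,0,65,0]
    - [0,0,82,0]
    - [0,0,82,0]

```text
clock: 12.4
position: [0.462, -0.3371, 0.1577]
tool_rot: [3.139, -0.0, 1.099]
force: [-0.9, -0.9, -3.4]
grip_width: 0.0571
finger_force: 54.1
```

>>> move_arm:
  moves:
    - [0,40,0,0]
    - [0,100,0,0]
    - [0,160,0,0]
    - [0,210,-20,0]
    - [0,237,-60,0]
    - [0,237,-100,0]
    - [0,237,-122,0]
    - [0,237,-129,0]
    - [0,237,-131,0]
    - [0,237,-132,0]
    - [0,237,-132,0]

```text
clock: 13.78
position: [0.4606, -0.0999, 0.0255]
tool_rot: [-3.141, -0.0, 1.098]
force: [-10.5, 1.4, 20.0]
grip_width: 0.057
finger_force: 56.7
```

>>> move_arm:
  moves:
    - [0,0,0,0]
    - [0,0,0,0]
    - [0,0,0,0]
    - [0,0,0,0]
    - [0,0,30,0]
    - [0,0,75,0]
    - [15,-10,120,0]
    - [55,-35,145,0]
    - [100,-65,145,0]
    - [124,-82,145,0]
    - [124,-82,145,0]
  gripper: 1

```text
clock: 15.15
position: [0.5861, -0.1832, 0.1688]
tool_rot: [3.141, 0.001, 1.098]
force: [-0.2, -0.0, -0.5]
grip_width: 0.0854
finger_force: 0.0
```

```bash
python3 shot.py w6
```

```text
[ 0.5861 -0.1832  0.1688] [3.141e+00 1.000e-03 1.098e+00] [-0.2 -0.  -0.5]
```

View pics/w6.png

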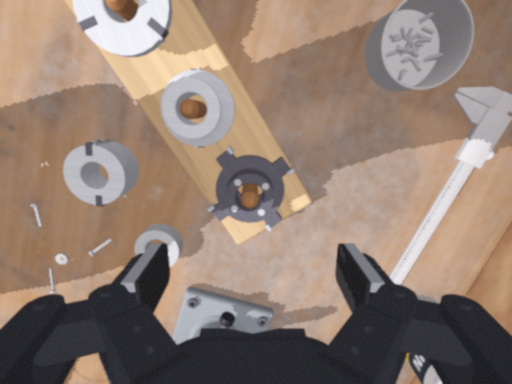

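The groover hub-screw centre is at (248.8,197.8), the rebate head stands upright at about (95,175), and the collar is at about (158,240).

Run:
```python
from h import *
import pickle
c=pickle.load(open('w6.pkl','rb'))[0];w1=pickle.load(open('w1.pkl','rb'))[0]
print(atz(c,(248.8,197.8),.054),atz(c,(249.3,203),.068),atz(c,(94,175),.036))
print(tri([(c,(248.8,197.8)),(w1,(257.2,186.9))]))
```

```text
[ 0.5834335  -0.18326626  0.054     ] [ 0.5837783  -0.18389141  0.068     ] [ 0.46073997 -0.10128141  0.036     ]
(array([ 0.58682254, -0.17772464,  0.07584546]), array([ 0.25633539,  0.16997869, -0.28872753, -0.19196151]))
```

>>> move_arm:
  moves:
    - [-2,0,-25,0]
    - [-2,0,-60,0]
    - [-2,0,-95,0]
    - [-2,0,-112,0]
    - [-2,0,-118,0]
    - [-2,0,-118,0]

```text
clock: 15.95
position: [0.5836, -0.1819, 0.0519]
tool_rot: [3.141, -0.0, 1.099]
force: [0.2, -0.3, 0.6]
grip_width: 0.0852
finger_force: 0.0
```

>>> move_arm:
  moves:
    - [0,0,0,0]
    - [0,0,0,0]
    - [0,0,0,0]
    - [0,0,0,0]
    - [0,0,0,0]
    - [0,0,0,0]
    - [0,0,0,0]
    - [0,0,0,0]
  gripper: 0.25
  newtons: 60

```text
clock: 16.95
position: [0.5838, -0.1819, 0.0522]
tool_rot: [3.141, -0.001, 1.099]
force: [-2.6, 0.9, 10.9]
grip_width: 0.0416
finger_force: 60.0
```

>>> move_arm:
  moves:
    - [0,0,4,0]
    - [0,0,10,0]
    - [0,0,25,0]
    - [0,0,50,0]
    - [0,0,80,0]
    - [0,0,115,0]
    - [0,0,130,0]
    - [0,0,130,0]

```text
clock: 17.95
position: [0.5837, -0.1817, 0.182]
tool_rot: [3.14, -0.001, 1.099]
force: [0.2, 0.2, -5.4]
grip_width: 0.0412
finger_force: 61.9
```

>>> move_arm:
  moves:
    - [-15,-20,0,0]
    - [-45,-55,0,0]
    - [-80,-100,0,0]
    - [-110,-140,0,0]
    - [-122,-156,0,0]
    - [-122,-156,0,0]
    - [-122,-156,0,0]

```text
clock: 18.82
position: [0.462, -0.3367, 0.1806]
tool_rot: [-3.141, -0.001, 1.1]
force: [1.2, 0.9, -4.5]
grip_width: 0.0412
finger_force: 61.8
```

```bash
python3 shot.py w7
```

```text
[ 0.462  -0.3367  0.1806] [-3.141e+00 -1.000e-03  1.100e+00] [ 1.2  0.9 -4.5]
```

View pics/w7.png

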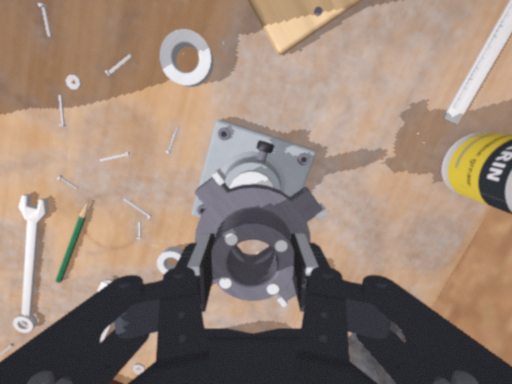

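The groover is held level, with its hub-screw centre at (252.2,264.8).

Run:
```python
from h import *
import pickle
c=pickle.load(open('w7.pkl','rb'))[0]
print(atz(c,(252.2,264.8),.1824))
```

```text
[ 0.46207771 -0.3382873   0.1824    ]
```

>>> move_arm:
  moves:
    - [-0.5,0,-15,0]
    - [-0.5,0,-30,0]
    - [-0.5,0,-42,0]
    - [-0.5,0,-54,0]
    - [-0.5,0,-66,0]
    - [-0.5,0,-78,0]
    - [-0.5,0,-86,0]
    - [-0.5,0,-91,0]
    - [-0.5,0,-94,0]
    - [-0.5,0,-94,0]

```text
clock: 20.12
position: [0.4609, -0.3378, 0.0873]
tool_rot: [-3.141, -0.0, 1.099]
force: [-0.6, 1.1, -6.0]
grip_width: 0.0411
finger_force: 61.8
```

>>> move_arm:
  moves:
    - [0,0,-1,0]
    - [0,0,-2,0]
    - [0,0,-3,0]
    - [0,0,-3,0]
    - [0,0,-3,0]

```text
clock: 20.75
position: [0.461, -0.3378, 0.0843]
tool_rot: [3.142, -0.0, 1.099]
force: [0.6, 2.4, -2.9]
grip_width: 0.0412
finger_force: 62.0
```

>>> move_arm:
  moves:
    - [0,0,-1,0]
    - [0,0,-1,0]
    - [0,0,-1,0]

```text
clock: 21.12
position: [0.4611, -0.3378, 0.0842]
tool_rot: [3.141, -0.001, 1.099]
force: [-5.1, 7.0, 16.9]
grip_width: 0.0412
finger_force: 64.3
```

>>> move_arm:
  moves:
    - [0,0,0,0]
    - [0,0,0,0]
    - [0,0,0,0]
    - [0,0,0,0]
    - [0,0,30,0]
    - [0,0,60,0]
    - [0,30,70,0]
    - [0,80,70,0]
    - [0,120,70,0]
    - [0,138,70,0]
    - [0,138,70,0]
  gripper: 1

```text
clock: 22.5
position: [0.4612, -0.1987, 0.1533]
tool_rot: [-3.141, -0.0, 1.101]
force: [-0.3, -0.2, 1.2]
grip_width: 0.0851
finger_force: 0.0
```

```bash
python3 shot.py w8
```

```text
[ 0.4612 -0.1987  0.1533] [-3.141 -0.     1.101] [-0.3 -0.2  1.2]
```

View pics/w8.png

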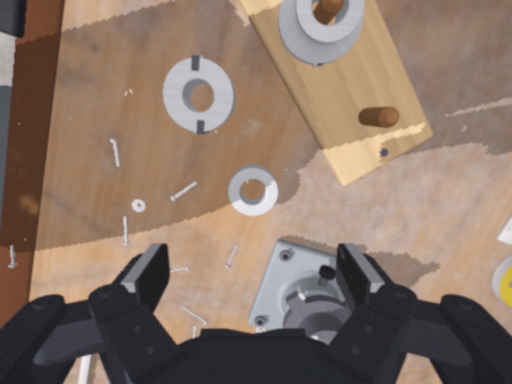

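The collar is at (253,191), the rebate head is upright at (198,94), and post_2 is empty with its tip at about (391,117).

Run:
```python
from h import *
import pickle
c=pickle.load(open('w8.pkl','rb'))[0]
print(atz(c,(253,191),.02),atz(c,(391,117),.068),atz(c,(198,94.5),.036))
```

```text
[ 0.46253964 -0.19923755  0.02      ] [ 0.58377478 -0.18301356  0.068     ] [ 0.46138673 -0.10135727  0.036     ]
```

>>> move_arm:
  moves:
    - [0,-1,-30,0]
    - [0,-1,-70,0]
    - [0,-1,-105,0]
    - [0,-1,-125,0]
    - [0,-1,-132,0]
    - [0,-1,-132,0]
    - [0,-1,-132,0]

```text
clock: 23.42
position: [0.4613, -0.2012, 0.0221]
tool_rot: [3.14, -0.0, 1.099]
force: [-0.1, -0.8, -0.0]
grip_width: 0.0858
finger_force: 0.0
```

>>> move_arm:
  moves:
    - [0,0,0,0]
    - [0,0,0,0]
    - [0,0,0,0]
    - [0,0,0,0]
    - [0,0,0,0]
    - [0,0,0,0]
    - [0,0,0,0]
    - [0,0,0,0]
  gripper: 0.3
  newtons: 40

```text
clock: 24.42
position: [0.4611, -0.2008, 0.0219]
tool_rot: [3.141, -0.001, 1.099]
force: [-2.6, 2.2, 14.6]
grip_width: 0.0461
finger_force: 38.4
```

>>> move_arm:
  moves:
    - [0,0,10,0]
    - [0,0,40,0]
    - [0,0,80,0]
    - [0,0,120,0]
    - [0,0,140,0]
    - [0,-30,145,0]
    - [0,-80,145,0]
    - [0,-120,145,0]
    - [0,-137,145,0]
    - [0,-137,145,0]
    - [0,-137,145,0]

```text
clock: 25.8
position: [0.4611, -0.3365, 0.1662]
tool_rot: [-3.141, -0.001, 1.1]
force: [-0.4, -0.1, -1.4]
grip_width: 0.0458
finger_force: 41.6
```

```bash
python3 shot.py w9;  python3 -c "
import cv2
cv2.imwrite('pics/c6.png',cv2.resize(cv2.imread('pics/w9.png')[140:340,150:350],(600,600),interpolation=2))"
```

```text
[ 0.4611 -0.3365  0.1662] [-3.141e+00 -1.000e-03  1.100e+00] [-0.4 -0.1 -1.4]
```

View pics/c6.png

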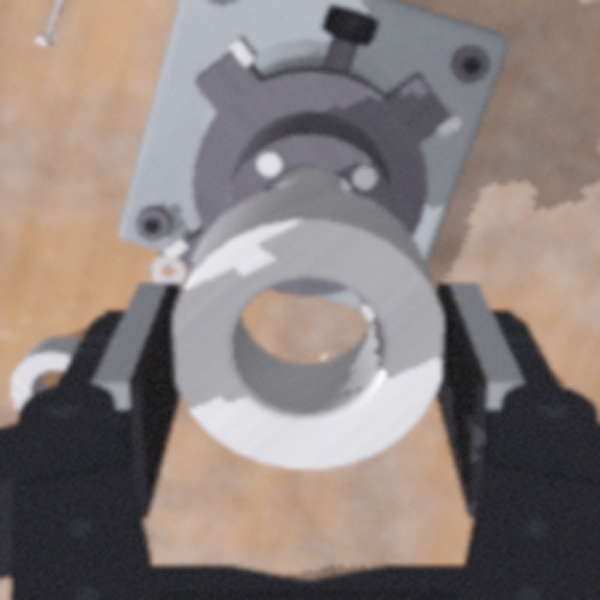

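The collar's top centre is at (252.7,254.7) in the full picture, and the groover sits flat on the shoulder.

Run:
```python
from h import *
import pickle
c=pickle.load(open('w9.pkl','rb'))[0]
print(atz(c,(252.7,254.7),.1643))
```

```text
[ 0.46307149 -0.33494681  0.1643    ]
```

>>> move_arm:
  moves:
    - [-1.5,-2.5,0,0]
    - [-1.5,-2.5,-14,0]
    - [-1.5,-2.5,-26,0]
    - [-1.5,-2.5,-36,0]
    - [-1.5,-2.5,-45,0]
    - [-1.5,-2.5,-52,0]
    - [-1.5,-2.5,-55,0]
    - [-1.5,-2.5,-57,0]
    - [-1.5,-2.5,-57,0]

```text
clock: 26.98
position: [0.4595, -0.3404, 0.1094]
tool_rot: [3.141, -0.0, 1.099]
force: [0.7, -0.2, -1.6]
grip_width: 0.0461
finger_force: 41.6
```

>>> move_arm:
  moves:
    - [0,0,-1,0]
    - [0,0,-1.5,0]
    - [0,0,-1.5,0]

```text
clock: 27.35
position: [0.4596, -0.3404, 0.1082]
tool_rot: [3.141, -0.0, 1.099]
force: [-0.2, 0.2, 4.9]
grip_width: 0.046
finger_force: 42.1
```

Seated. I'll release and go to the rebate head at about (0.461, -0.1005).

>>> move_arm:
  moves:
    - [0,0,-0.5,0]
    - [0,0,-0.5,0]
    - [0,0,-0.5,0]
    - [0,0,-0.5,0]
    - [0,0,25,0]
    - [0,0,50,0]
    - [0,40,60,0]
    - [1,100,60,0]
    - [1,160,60,0]
    - [1,210,60,0]
    - [1,239,60,0]
    - [1,239,60,0]
  gripper: 1

```text
clock: 28.85
position: [0.4606, -0.0992, 0.1678]
tool_rot: [-3.141, -0.001, 1.102]
force: [0.2, -0.7, -1.2]
grip_width: 0.0855
finger_force: 0.0
```

>>> move_arm:
  moves:
    - [0,0,-35,0]
    - [0,0,-80,0]
    - [0,0,-120,0]
    - [0,0,-136,0]
    - [0,0,-140,0]
    - [0,0,-140,0]
    - [0,0,-140,0]

```text
clock: 29.72
position: [0.4611, -0.1013, 0.0288]
tool_rot: [3.14, -0.001, 1.099]
force: [0.3, 0.7, -0.4]
grip_width: 0.0859
finger_force: 0.0
```

>>> move_arm:
  moves:
    - [0,0,0,0]
    - [0,0,0,0]
    - [0,0,0,0]
    - [0,0,0,0]
    - [0,0,0,0]
    - [0,0,0,0]
  gripper: 0.4
  newtons: 50

```text
clock: 30.48
position: [0.4606, -0.1012, 0.0286]
tool_rot: [3.141, -0.001, 1.099]
force: [-4.8, 2.1, 22.6]
grip_width: 0.057
finger_force: 48.2
```

>>> move_arm:
  moves:
    - [0,0,10,0]
    - [0,0,45,0]
    - [0,0,90,0]
    - [0,0,115,0]
    - [30,-20,115,0]
    - [75,-50,115,0]
    - [110,-73,115,0]
    - [123,-82,115,0]
    - [123,-82,115,0]
    - [123,-82,115,0]

```text
clock: 31.72
position: [0.5826, -0.1827, 0.1428]
tool_rot: [-3.141, 0.0, 1.099]
force: [0.5, 0.2, -2.4]
grip_width: 0.0566
finger_force: 55.1
```

```bash
python3 shot.py w10;  python3 -c "
import cv2
cv2.imwrite('pics/c7.png',cv2.resize(cv2.imread('pics/w10.png')[140:340,150:350],(600,600),interpolation=2))"
```

```text
[ 0.5826 -0.1827  0.1428] [-3.141  0.     1.099] [ 0.5  0.2 -2.4]
```

View pics/c7.png

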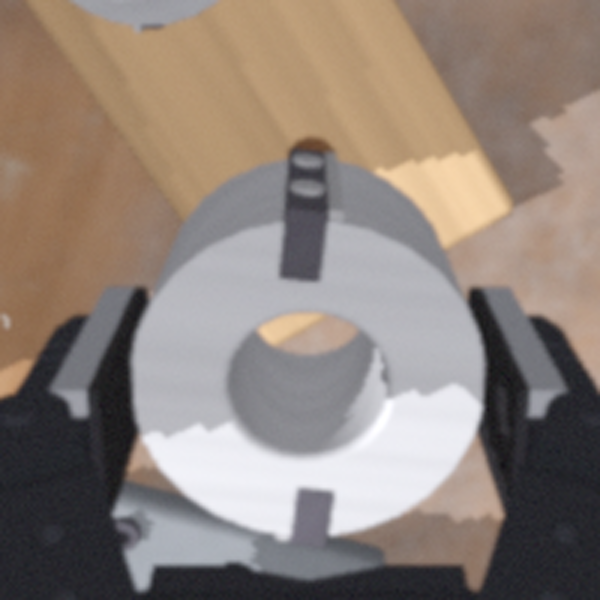

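The held head's top centre is at about (252.5,266.3).

Run:
```python
from h import *
import pickle
c=pickle.load(open('w10.pkl','rb'))[0]
print(atz(c,(252.5,266.3),.1502))
```

```text
[ 0.58395745 -0.18221107  0.1502    ]
```

Right over the post. Seated TCP height is 0.0466.

>>> move_arm:
  moves:
    - [0,-0.5,-20,0]
    - [0,-0.5,-38,0]
    - [0,-0.5,-52,0]
    - [0,-0.5,-65,0]
    - [0,-0.5,-77,0]
    - [0,-0.5,-86,0]
    - [0,-0.5,-91,0]
    - [0,-0.5,-94,0]
    - [0,-0.5,-95,0]
    - [0,-0.5,-95,0]

```text
clock: 33.02
position: [0.5835, -0.1839, 0.048]
tool_rot: [3.141, -0.0, 1.099]
force: [-0.3, 0.4, -3.4]
grip_width: 0.0566
finger_force: 55.1
```

>>> move_arm:
  moves:
    - [0,0,-1,0]
    - [0,0,-1.5,0]
    - [0,0,-1.5,0]

```text
clock: 33.4
position: [0.5836, -0.1838, 0.0469]
tool_rot: [3.141, -0.0, 1.099]
force: [-1.6, 1.7, 7.2]
grip_width: 0.0565
finger_force: 56.1
```

>>> move_arm:
  moves:
    - [0,0,-0.5,0]
    - [0,0,-0.5,0]
    - [0,0,-0.5,0]
    - [0,0,-0.5,0]
    - [0,0,30,0]
    - [0,0,70,0]
    - [-10,30,130,0]
    - [-20,80,170,0]
    - [-40,130,200,0]
    - [-60,180,200,0]
    - [-60,180,200,0]
    - [-60,180,200,0]
  gripper: 1

```text
clock: 34.9
position: [0.5235, -0.0039, 0.2465]
tool_rot: [3.141, -0.0, 1.099]
force: [0.1, 0.7, -0.6]
grip_width: 0.0855
finger_force: 0.0
```

Run:
```python
from h import *
a=grab_frame('top')[110:240,130:350];b=grab_frame('scene')[130:255,195:345]
cv2.imwrite('pics/end.png',np.hstack([cv2.resize(a,(440,260),interpolation=2),cv2.resize(b,(312,260),interpolation=2)]))
```

```text
(no output)
```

View pics/end.png

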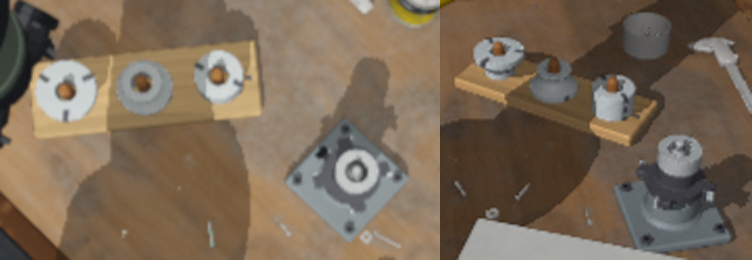

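Both views show the groover and collar stacked upright on the spindle and the rebate head down on post_2. The other two heads have not moved.

```bash
python3 -c "
from workcell import bot
print(bot.job_done())"
```

```text
the job is handed in; nothing more can be done
None
```

The job is handed in, with no verdict shown: the groover is seated on the spindle with the collar on top, the rebate head is on the groover's old post (post_2), and the other two heads were left alone; it took about 35 s of robot time, but I viewed 15 pictures, one over the limit of 14.

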